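# Seat the keyed arbor in the flute polisher's hub and hold it down

### The job

Lift the keyed steel arbor out of its wooden stand and push it into the hub of the flute polisher, turning it under a light push until its key finds the keyway, then keep pushing against the spring until the collar is fully home on the hub. Be gentle, never jamming or pressing it with more than 50 N, and leave the other things on the bench where they are. Finish still gripping the arbor and pressing it fully home, so that I can tighten the set screw; do not let go.

Things in the scene. Friction and masses are not known exactly. Their poses are not given: they have to be found in the camera images.
- arbor: Loose bare-steel keyed arbor, about 350 g, upright in the stand. Origin: centre of its lower tip; z up the shaft. Above the tip: 0-44 mm round shaft, diameter 20, the lowest 4 mm coned to diameter 14; 44-50 mm collar, diameter 48; 50-86 mm square head 26 x 26, flats square to x and y. In the stand the collar rests on the stand's top: the tip is 16 mm above the bench
- arbor_head (a point): Middle of the arbor's square gripping head, 68 mm above its tip
- arbor_key (a point): Lower end of the arbor's key, on its +x side. The key is 6 wide, stands out to 16 mm from the axis and runs from 14 to 40 mm above the tip; the 14 mm below it are plain round pilot. A lug 8 wide on the collar, straight above the key, reaching 31 mm from the axis, shows from above where the key is
- stand: Fixed light wooden block, 80 x 80 x 60 high, with a vertical through hole, diameter 37, at its centre, in which the arbor hangs by its collar; nothing stops it being lifted or turned. Origin: centre of the underside
- polisher: Fixed flute polisher: grey cast box 130 x 110 on a foot plate 170 x 140, top 60 mm above the bench; on it a steel hub, diameter 72, 55 tall. Origin: centre of the underside, on the hub's axis; z up. The keyway's direction is not measured: it lies anywhere within 0.6 rad either side of this body's +x axis. The hub is locked and does not turn under light forces
- bore (a point): Centre of the bore's mouth at the hub's flat top face, 115 mm above the bench. Vertical bore, diameter 22, with one keyway 8.4 wide over its whole height, reaching 17.5 mm from the axis, seen from above as a slot beside the bore. With the key off the keyway the arbor stops with its tip 14 mm below this point
- home (a point): Where the arbor's tip is when fully home, its collar on the hub's face: on the bore's axis, 44 mm below the face. A spring-loaded brass ejector in the bore meets the tip 34 mm below the face, pushing up with about 6 N, rising to about 13 N at home; let go, the arbor springs up again
- blank: Loose bamboo flute blank 200 long, 22 thick, lying along its x axis; origin under its centre; leave alone
- brush: Loose brush lying on the bench along its x axis; leave alone
- screwdriver: Loose screwdriver lying on the bench along its x axis; leave alone
- wax: Loose amber glass wax jar, diameter 60, 70 high; origin under its centre; leave alone
- collar: Loose steel spacer ring, diameter 40, hole 24, 12 high, on the bench; not part of the job, leave alone
- wrench: Loose wrench lying on the bench along its x axis; leave alone
- oil: Loose white plastic oil bottle, diameter 40, 100 high; origin under its centre; leave alone
Not all that is in view belongs to the job. What is shaped like the arbor but blue or pink is not meant.

How it is judged:
By the outcome, as a careful person would: the job done as asked, in the order asked, and still so for the second after the job is handed in, while the arm keeps its last pose, push and grip.
It also fails if it takes over 64 s, if anything falls off the work surface, if the arm or the gripper's body presses on something with over 40 N, if the wrist force passes 120 N, or if a joint passes its speed limit or range.

### The arm

A 6-joint arm with a two-finger parallel gripper is mounted at the origin on the work surface. World frame = base frame: x ahead of the robot, y to its left, z up, the work surface at z = 0. Lengths are in m, angles in rad, forces in N, time in s.
With the tool pointing down it reaches from about 0.275 to 0.725 m from the base axis. Payload 5.6 kg.
Tool frame: the origin (TCP) lies on the centre line of the jaws, within the pads' length; the fingertips stand 22 mm ahead of it and the grasp point (between the pads) lies 3 mm ahead of it (ctrl.nose_length is the distance from the TCP to the fingertips, in m); z points along the fingers, y is the direction in which the jaws open and shut (so a half turn about z gives the same grasp; the last joint's range is limited). The gripper opens to 85 mm and grips with 20 to 120 N. Pads are 22 mm wide; open, the fingers measure 114 mm over their backs; the gripper's body (76 mm by 85 mm) begins 54 mm behind the grasp point. The pads swing forward as they close: fully open they stand 13 mm farther back than shut.
Start: joints at [-1.003, 0.255, 0.108, 0, -1.424, -0.285], TCP at [0.153, -0.528, 0.233] pointing down, gripper open.
Joint ranges: [-2.95, 2.95], [-1.21, 1.97], [-1.09, 1.5], [-2.87, 1.71], [-2.94, -0.07], [-3.05, 3.05]. Speed limits (rad/s): [2.57, 2.57, 3.14, 3.14, 3.14, 3.14].

### API

Orientations are given as a rotation vector (axis times angle).
In Python, from station import ctrl, optics, workorder, recognise, outline_of gives the robot as it stands.
- The arm moves only by the tool arm_command, never from a script. Its argument "plan" is a list that holds one entry, the list of rows, each a list of 7 numbers: the shift along the tool's x, y, z in cm, then the turn, a rotation vector about the tool's x, y, z in rad, then the opening, from 0 (shut) to 1 (fully open). A call has 1 to 5 rows; each row shifts and turns the commanded pose from where the row before left it, along the tool's axes as they then stand; what a row does not reach is not made up. A row lasts 1/12 s, in which the tool goes at most 41.7 mm and 7.16 degrees, less where a joint would pass 70% of its speed; a pose out of reach is approached as far as the arm can. A call is refused whole if a number of a shift passes 4.17 or a number of a turn 0.125, either way. A call with a gripper value outside its range is refused whole. The fingers move at their own pace and stop on an object; "force" is the grip in N (left out, the last holds). Time passes only in rows, so rows that do not move let the fingers close. It gives the time, the measured TCP pose, the force and the opening at its end, in the units of the state.
- ctrl.get_obs(): the state, without advancing time (a new reading comes with each control period).
- optics.grab_frame(name): name is "scene" or "top" or "wrist"; returns the picture (420x560x3 uint8, red, green, blue); there is no depth.
- optics.camera_params(name): a dict with "camera_matrix" (3x3 intrinsics, pixels), "rvec" (rotation vector, rad) and "tvec" (3), from world to camera coordinates, as OpenCV has them. Camera axes: x right, y down, z forward; pixel columns grow to the right and rows downward; lengths in m; the calibration is good to about 2 mm. A picture is of the moment at which its call begins: read the wrist's pose just before it. camera_params takes no time and is no camera call; for the wrist camera it gives the pose at the moment of the call.
- workorder.finish_job(): hands the job in, once; it reports no verdict.
Trained networks look in the newest picture that a camera, given by its name, has taken for a name from the list of things; names that differ only in an ending like _2 or _b are one class to them, and where a whole thing is asked for, a point or a joint stands for the part that bears it (a point fixed in the world has none). Each returns a list of dicts, best first, with "p" (0 to 1); they miss things now and then, are a little off and sometimes report something else, mostly with a low value. They report only what shows in the picture. A call takes as long as a camera call. They do not tell look-alikes from the thing itself.
- recognise(name, camera): "location" ([x, y, z] in m, in world coordinates, good to about 4 mm: the middle of the surface that is visible of it).
- outline_of(name, camera): "mask" (420x560 bool, what is visible of it).
The state is a dict: "time_s": time; "joint_pos": joint angles; "qd": joint speeds; "effort": joint torques, N m; "tool_pos": TCP position; "tool_rot": TCP orientation; "wrist_force": force on the tool from outside, world axes, zero at the start; "ft_torque": the same for the moment, N m; "grip_width": finger opening in m.
Only numpy, scipy, OpenCV 4.12 (cv2) and the standard library are available. Lean on these libraries where they do the work, as an engineer would, in place of code of your own. Each camera call takes 0.05 s, during which the arm holds its last target. There are 200 camera calls.

## Working session

There is one attempt and no reset: what is moved stays moved. The work goes in short steps, Python scripts to look and compute and a tool call to move; the robot and the scene stay as the last step left them, time stands still between calls to the robot, and variables do not carry over. Pictures are saved under pics/ and viewed, about 8 in all and at most 12, crops included, and the job is handed in when it is done.

Besides the shell and the picture viewer there is one more tool, called after "Emit:" as a command line: name --argument value ..., lists and objects as JSON in quotes. arm_command: Moves the arm, as the interface text tells. Its arguments: {"type":"object","properties":{"plan":{"type":"array"},"force":{"type":"number"}},"required":["plan"]}

```bash
mkdir -p pics; ls; python3 - <<'E'
from station import ctrl, optics, recognise
import cv2, numpy as np
o=ctrl.get_obs(); print({k:np.round(v,3).tolist() for k,v in o.items()})
a=optics.grab_frame("scene")
for n in ["arbor","stand","polisher","bore"]: print("scene",n,[(np.round(d["location"],3).tolist(),round(d["p"],2)) for d in recognise(n,"scene")[:4]])
b=optics.grab_frame("top")
for n in ["arbor","arbor_key","stand","polisher","bore"]: print("top",n,[(np.round(d["location"],3).tolist(),round(d["p"],2)) for d in recognise(n,"top")[:4]])
cv2.imwrite("pics/top.png",b[:,:,::-1]);cv2.imwrite("pics/scene.png",a[:,:,::-1])
for n in ["top","scene"]:
  p=optics.camera_params(n); R=cv2.Rodrigues(np.array(p["rvec"]))[0]; print(n,p["camera_matrix"],R.round(3),(-R.T@np.array(p["tvec"]).ravel()).round(3))
E
```

```text
pics
{'time_s': 0.0, 'joint_pos': [-1.003, 0.256, 0.107, -0.0, -1.424, -0.285], 'qd': [0.001, -0.001, 0.0, -0.001, -0.002, 0.001], 'effort': [-0.002, -38.662, 23.794, 5.365, -0.006, -0.0], 'tool_pos': [0.153, -0.528, 0.232], 'tool_rot': [0.443, -3.11, -0.003], 'wrist_force': [0.574, 0.572, -0.605], 'ft_torque': [0.012, 0.034, -0.003], 'grip_width': 0.085}
scene arbor [([0.404, 0.101, 0.058], 0.83), ([0.52, 0.244, 0.052], 0.72), ([0.524, 0.123, 0.08], 0.7)]
scene stand [([0.542, 0.114, 0.047], 0.89)]
scene polisher [([0.532, -0.175, 0.062], 0.64)]
scene bore [([0.535, -0.175, 0.061], 0.63)]
top arbor [([0.493, -0.15, 0.059], 0.74), ([0.518, 0.128, 0.065], 0.73), ([0.399, 0.113, 0.047], 0.7), ([0.506, 0.241, 0.049], 0.51)]
top arbor_key [([0.399, 0.106, 0.052], 0.64), ([0.516, 0.133, 0.066], 0.63), ([0.509, 0.242, 0.05], 0.6)]
top stand [([0.518, 0.13, 0.062], 0.61)]
top polisher [([0.496, -0.144, 0.06], 0.66), ([0.514, 0.126, 0.068], 0.55)]
top bore [([0.495, -0.141, 0.062], 0.81), ([0.645, 0.279, 0.064], 0.61)]
top [[433.38906693   0.         276.67552238]
 [  0.         433.38906693 216.81702917]
 [  0.           0.           1.        ]] [[-0.019 -1.     0.003]
 [-0.995  0.019 -0.1  ]
 [ 0.1   -0.005 -0.995]] [0.434 0.043 1.181]
scene [[409.52565859   0.         281.31299797]
 [  0.         409.52565859 212.63009049]
 [  0.           0.           1.        ]] [[ 0.728  0.685 -0.015]
 [ 0.476 -0.522 -0.708]
 [-0.493  0.508 -0.706]] [ 0.972 -0.348  0.658]
```

View pics/top.png

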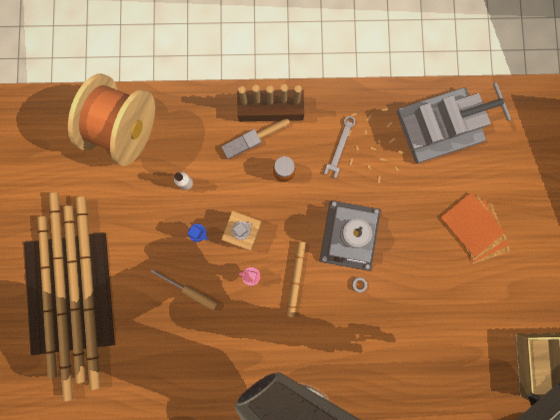

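View pics/scene.png

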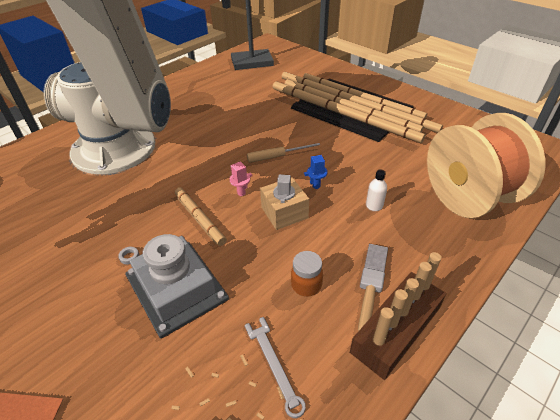

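The candidates in the top view are steel at (241,230) in the wooden stand, blue at (198,233) and pink at (251,276). Only the bare-steel one in the stand fits the description. I'll confirm it in a wrist close-up, after looking at the hub on the way.

```bash
cat > h.py <<'E'
from station import ctrl, optics, recognise, outline_of, workorder
import cv2, numpy as np
def ray(cam,uv,z,p=None):
    p=p or optics.camera_params(cam); K=np.array(p["camera_matrix"]);R=cv2.Rodrigues(np.array(p["rvec"]))[0]
    c=-R.T@np.array(p["tvec"]).ravel(); d=R.T@np.linalg.inv(K)@np.array([*uv,1.]); return c+d*(z-c[2])/d[2]
def proj(cam,P,p=None):
    p=p or optics.camera_params(cam)
    return cv2.projectPoints(np.array(P,float).reshape(-1,3),np.array(p["rvec"]),np.array(p["tvec"]),np.array(p["camera_matrix"]),None)[0][:,0]
def st():
    o=ctrl.get_obs(); R=cv2.Rodrigues(np.array(o["tool_rot"]))[0]
    return o,np.array(o["tool_pos"]),R
def delta(target):  # cm in tool axes
    o,p,R=st(); return (R.T@(np.array(target)-p)*100).round(2)
def show():
    o,p,R=st(); print("t",round(o["time_s"],2),"pos",p.round(4),"yawx",round(float(np.arctan2(R[1,0],R[0,0])),4),"tilt",R[:2,2].round(4),"F",np.round(o["wrist_force"],2),"M",np.round(o["ft_torque"],3),"w",round(o["grip_width"],4),"q",np.round(o["joint_pos"],2))
E
python3 - <<'E'
from h import *
show()
print("arbor top",ray("top",(241,229),.102),"stand",ray("top",(241,230),.06),"hub",ray("top",(357,233),.115))
print("blue",ray("top",(198,233),.05),"pink",ray("top",(251,276),.05),"wax",ray("top",(284,167),.05))
o,p,R=st(); c=optics.camera_params("wrist"); Rc=cv2.Rodrigues(np.array(c["rvec"]))[0]; cp=-Rc.T@np.array(c["tvec"]).ravel()
print("cam in tool",R.T@(cp-p),"axes cam in tool\n",(R.T@Rc.T).round(3),c["camera_matrix"][0])
h=ray("top",(357,233),.115)
print(R.round(3), delta([h[0],h[1],.30]))
E
```

```text
t 0.55 pos [ 0.1535 -0.5281  0.2331] yawx -2.8588 tilt [-0.      0.0001] F [-0.01  0.09 -0.87] M [-0.05   0.002 -0.015] w 0.0856 q [-1.    0.26  0.11 -0.   -1.42 -0.28]
arbor top [0.51327533 0.12721668 0.102     ] stand [0.51377335 0.13053713 0.06      ] hub [ 0.49698172 -0.15939297  0.115     ]
blue [0.50878245 0.24366079 0.05      ] pink [0.39477087 0.10678386 0.05      ] wax [0.67979861 0.01541501 0.05      ]
cam in tool [ 8.08902976e-02  8.93545091e-05 -1.40545747e-01] axes cam in tool
 [[-0.001 -0.949 -0.314]
 [ 1.    -0.001  0.   ]
 [-0.    -0.314  0.949]] [299.32647767   0.         272.57058753]
[[-0.96  -0.279 -0.   ]
 [-0.279  0.96   0.   ]
 [-0.     0.    -1.   ]] [-43.27  25.82  -6.69]
```

Emit:
arm_command --plan '[[[-3.3, 2.0, 0, 0, 0, 0, 1], [-3.3, 2.0, 0, 0, 0, 0, 1], [-3.3, 2.0, 0, 0, 0, 0, 1], [-3.3, 2.0, 0, 0, 0, 0, 1], [-3.3, 2.0, 0, 0, 0, 0, 1]]]' --force 60

```text
time_s: 0.97
tool_pos: [0.2848, -0.3847, 0.2333]
tool_rot: [-0.442, 3.11, -0.001]
wrist_force: [1.6, -1.2, -1.1]
grip_width: 0.0855
```

Emit:
arm_command --plan '[[[-3.3, 2.0, 0, 0, 0, 0, 1], [-3.3, 2.0, 0, 0, 0, 0, 1], [-3.3, 2.0, 0, 0, 0, 0, 1], [-3.3, 2.0, 0, 0, 0, 0, 1], [-3.3, 2.0, 0, 0, 0, 0, 1]]]'

```text
time_s: 1.38
tool_pos: [0.4156, -0.2423, 0.2334]
tool_rot: [-0.443, 3.109, -0.001]
wrist_force: [2.2, -0.0, 0.6]
grip_width: 0.0854
```

Emit:
arm_command --plan '[[[-3.3, 2.0, 0.3, 0, 0, 0, 1], [-3.3, 2.0, 0.3, 0, 0, 0, 1], [-3.3, 2.0, 0.3, 0, 0, 0, 1], [0, 0, 0, 0, 0, 0, 1], [0, 0, 0, 0, 0, 0, 1]]]'

```text
time_s: 1.8
tool_pos: [0.4937, -0.1572, 0.2234]
tool_rot: [0.447, -3.108, -0.0]
wrist_force: [0.3, -0.9, 0.1]
grip_width: 0.0852
```

```bash
python3 - <<'E'
from h import *
import pickle
show(); p=optics.camera_params("wrist"); f=optics.grab_frame("wrist"); pickle.dump((p,f),open("hub.pkl","wb"))
cv2.imwrite("pics/hub.png",f[:,:,::-1])
for n in ["bore","polisher"]: print(n,[(np.round(d["location"],3).tolist(),round(d["p"],2)) for d in recognise(n,"wrist")[:3]])
print(proj("wrist",[[.497,-.159,.115]],p))
E
```

```text
t 1.8 pos [ 0.4937 -0.1572  0.2234] yawx -2.8558 tilt [-0.0013  0.0001] F [ 0.32 -0.91  0.05] M [-0.041  0.064  0.003] w 0.0852 q [-0.01  0.2   0.01 -0.   -1.38 -1.28]
bore [([0.475, -0.162, 0.059], 0.64), ([0.378, -0.013, 0.021], 0.35)]
polisher [([0.476, -0.17, 0.059], 0.83)]
[[269.38483935 212.07907473]]
```

View pics/hub.png

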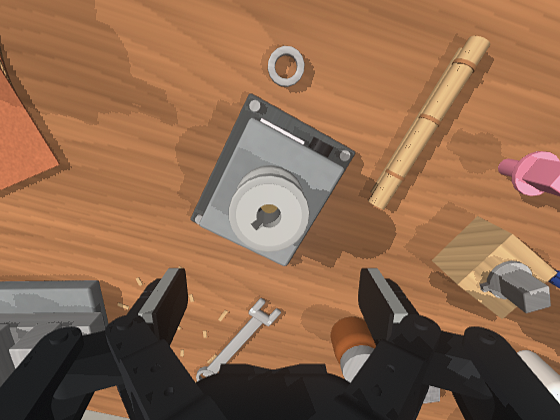

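The hub's bore is at about (269,213), with the keyway slot pointing lower left to about (255,225). Next I'll rectify onto the hub plane to get exact values.

```bash
cat >> h.py <<'E'
def rect(f,p,c,z,half=.045,mm=.2e-3):
    n=int(2*half/mm); s=np.array([[0,0],[n,0],[n,n],[0,n]],np.float32)
    # column -> +x world, row up -> +y
    w=[[c[0]-half+a*mm,c[1]+half-b*mm,z] for a,b in s]
    H=cv2.getPerspectiveTransform(s,proj("",w,p).astype(np.float32))
    return cv2.warpPerspective(f,H,(n,n),flags=cv2.INTER_CUBIC|cv2.WARP_INVERSE_MAP)
E
python3 - <<'E'
from h import *
import pickle
p,f=pickle.load(open("hub.pkl","rb")); c=(.497,-.159)
r=rect(f,p,c,.115); cv2.imwrite("pics/hubr.png",cv2.resize(r,(560,560))[:,:,::-1])
g=cv2.GaussianBlur(cv2.cvtColor(r,cv2.COLOR_RGB2GRAY),(5,5),0)
W=lambda u,v:(round(c[0]-.045+u*2e-4,4),round(c[1]+.045-v*2e-4,4))
for dia in (72,22):
  R=dia/2/.2; h=cv2.HoughCircles(g,cv2.HOUGH_GRADIENT,1.5,20,param1=80,param2=15,minRadius=int(R*.93),maxRadius=int(R*1.07))
  if h is not None:
    for u,v,rr in h[0][:3]: print(dia,W(u,v),rr*.4,(u,v))
E
```

```text
72 (np.float32(0.4998), np.float32(-0.1588)) 70.46 (np.float32(239.25), np.float32(224.25))
72 (np.float32(0.4932), np.float32(-0.1576)) 74.48 (np.float32(206.25), np.float32(218.25))
72 (np.float32(0.4914), np.float32(-0.1646)) 68.54 (np.float32(197.25), np.float32(252.75))
22 (np.float32(0.5001), np.float32(-0.1588)) 21.539999 (np.float32(240.75), np.float32(224.25))
22 (np.float32(0.468), np.float32(-0.1258)) 22.2 (np.float32(80.25), np.float32(59.25))
22 (np.float32(0.4752), np.float32(-0.1204)) 22.2 (np.float32(116.25), np.float32(32.25))
```

View pics/hubr.png

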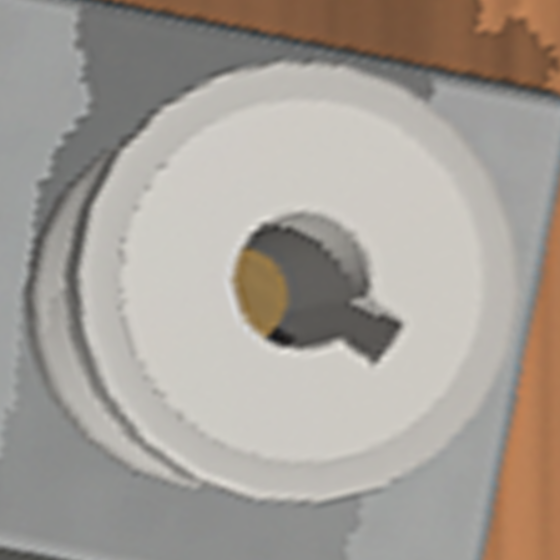

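Bore centre ≈ (0.500, −0.159), keyway direction ≈ −0.58 rad in world, with a slot length that matches (17.4 mm). Now the stand.

Emit:
arm_command --plan '[[[-1.2, 3.35, 0, 0, 0, 0, 1], [-1.2, 3.35, 0, 0, 0, 0, 1], [-1.2, 3.35, 0, 0, 0, 0, 1], [-1.2, 3.35, 0, 0, 0, 0, 1], [-1.2, 3.35, 0, 0, 0, 0, 1]]]'

```text
time_s: 2.37
tool_pos: [0.5033, 0.0191, 0.2248]
tool_rot: [-0.439, 3.11, 0.0]
wrist_force: [0.7, -0.4, 0.3]
grip_width: 0.0855
```

Emit:
arm_command --plan '[[[-1.2, 3.35, 0, 0, 0, 0, 1], [-1.2, 3.35, 0, 0, 0, 0, 1], [-1.2, 3.35, 0, 0, 0, 0, 1], [0, 0, 0, 0, 0, 0, 1], [0, 0, 0, 0, 0, 0, 1]]]'

```text
time_s: 2.78
tool_pos: [0.5102, 0.1258, 0.2242]
tool_rot: [-0.445, 3.11, 0.0]
wrist_force: [-0.6, -0.4, 0.1]
grip_width: 0.0856
```

```bash
python3 - <<'E'
from h import *
import pickle
show(); p=optics.camera_params("wrist"); f=optics.grab_frame("wrist"); pickle.dump((p,f),open("arb.pkl","wb"))
for n in ["arbor","arbor_head","arbor_key","stand"]: print(n,[(np.round(d["location"],3).tolist(),round(d["p"],2)) for d in recognise(n,"wrist")[:3]])
u,v=proj("",[[.513,.127,.08]],p)[0]; print(u,v)
a=rect(f,p,(.513,.127),.102); b=rect(f,p,(.513,.127),.066)
cv2.imwrite("pics/arb.png",np.hstack([cv2.resize(f[max(0,int(v)-70):int(v)+70,max(0,int(u)-70):int(u)+70],(390,390)),cv2.resize(b,(390,390))])[:,:,::-1])
E
```

```text
t 2.78 pos [0.5102 0.1258 0.2242] yawx -2.8576 tilt [0.0001 0.    ] F [-0.55 -0.36  0.1 ] M [-0.118  0.01  -0.029] w 0.0856 q [ 0.54  0.21  0.03  0.   -1.39 -1.83]
arbor [([0.508, 0.243, 0.062], 0.8), ([0.507, 0.129, 0.084], 0.71), ([0.397, 0.11, 0.062], 0.66)]
arbor_head [([0.399, 0.109, 0.059], 0.86), ([0.509, 0.129, 0.083], 0.78), ([0.505, 0.242, 0.064], 0.73)]
arbor_key [([0.396, 0.11, 0.057], 0.91), ([0.509, 0.242, 0.064], 0.66), ([0.512, 0.128, 0.081], 0.6)]
stand [([0.501, 0.126, 0.062], 0.73)]
272.789424113977 200.78043885574232
```

View pics/arb.png

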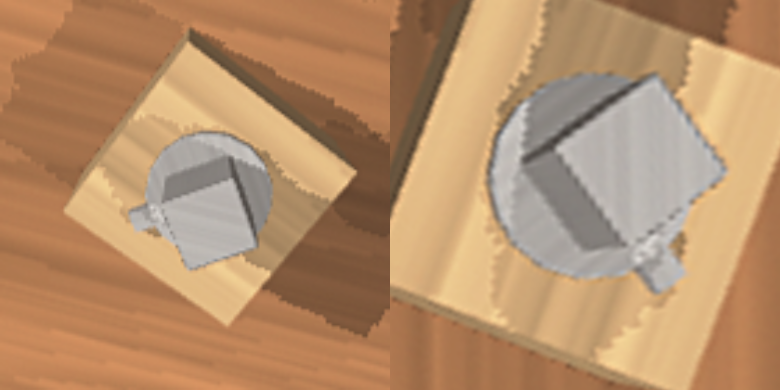

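The crop shows the bare-steel arbor in the wooden stand with its lug at lower right (world direction ≈ −0.93 rad), which confirms the right part.

```bash
python3 - <<'E'
from h import *
import pickle
p,f=pickle.load(open("arb.pkl","rb"))
cx=lambda u,v:np.array([.513-.045+(u-390)/4333.3,.127+.045-v/4333.3,.066])
cor=[ray("",proj("",[cx(*q)],p)[0],.102,p) for q in [(555,148),(659,74),(725,168),(625,243)]]
cor=np.array(cor); print(cor.round(4),"head",cor.mean(0)); 
for i in range(4):
    d=cor[(i+1)%4]-cor[i]; print(np.hypot(*d[:2]),np.arctan2(d[1],d[0])%(np.pi/2)-np.pi/2)
print("collar",cx(390+202,175), ctrl.nose_length); show(); h=(cor.mean(0)+cx(592,175))/2
print(delta([h[0],h[1],.092]))
E
```

```text
[[0.4972 0.1337 0.102 ]
 [0.5183 0.1487 0.102 ]
 [0.5317 0.1296 0.102 ]
 [0.5114 0.1144 0.102 ]] head [0.51466759 0.13159223 0.102     ]
0.025905956221760913 -0.9523683324223788
0.023311367332592155 -0.9586438298498113
0.025370115218765373 -0.9272952180016105
0.02395024875497984 -0.9357695914045778
collar [0.51461574 0.13161507 0.066     ] 0.022
t 3.03 pos [0.5104 0.124  0.2244] yawx -2.8608 tilt [0.0004 0.0001] F [-0.83  0.21 -0.22] M [ 0.027  0.006 -0.019] w 0.0854 q [ 0.54  0.21  0.03  0.   -1.39 -1.83]
[-0.62  0.61 13.24]
```

Emit:
arm_command --plan '[[[-0.6, 0.6, 3.0, 0, 0, 0, 1], [0, 0, 2.5, 0, 0, -0.117, 1], [0, 0, 2.0, 0, 0, -0.117, 1], [0, 0, 1.0, 0, 0, -0.117, 1], [0, 0, 0, 0, 0, 0, 1]]]'

```text
time_s: 3.45
tool_pos: [0.5128, 0.1312, 0.1365]
tool_rot: [0.981, -2.979, 0.001]
wrist_force: [-0.7, -1.1, -0.2]
grip_width: 0.0855
```

```bash
python3 - <<'E'
from h import *
show(); print(delta([.5146,.1316,.092]))
E
```

```text
t 3.45 pos [0.5128 0.1312 0.1365] yawx -2.5055 tilt [-0.0048 -0.0019] F [-0.71 -1.06 -0.16] M [-0.024  0.018 -0.028] w 0.0855 q [ 0.55  0.27 -0.12 -0.   -1.18 -1.48]
[-0.19 -0.08  4.45]
```

Emit:
arm_command --plan '[[[-0.1, 0, 2.0, 0, 0, 0, 1], [0, 0, 1.5, 0, 0, 0, 1], [0, 0, 0.9, 0, 0, 0, 1], [0, 0, 0, 0, 0, 0, 1], [0, 0, 0, 0, 0, 0, 0.6]]]' --force 60

```text
time_s: 3.87
tool_pos: [0.5157, 0.1331, 0.0959]
tool_rot: [-0.976, 2.985, -0.001]
wrist_force: [0.2, 0.5, 0.4]
grip_width: 0.0756
```

Emit:
arm_command --plan '[[[0, 0, 0, 0, 0, 0, 0.4], [0, 0, 0, 0, 0, 0, 0.25], [0, 0, 0, 0, 0, 0, 0.2], [0, 0, 0, 0, 0, 0, 0.1], [0, 0, 0, 0, 0, 0, 0]]]'

```text
time_s: 4.28
tool_pos: [0.5158, 0.1335, 0.0961]
tool_rot: [-0.979, 2.984, -0.0]
wrist_force: [0.2, 0.2, 4.8]
grip_width: 0.0239
```

Emit:
arm_command --plan '[[[0, 0, 0, 0, 0, 0, 0], [0, 0, 0, 0, 0, 0, 0], [0, 0, 0, 0, 0, 0, 0], [0, 0, 0, 0, 0, 0, 0]]]'

```text
time_s: 4.62
tool_pos: [0.5158, 0.1335, 0.0961]
tool_rot: [-0.979, 2.983, -0.0]
wrist_force: [-0.3, -0.9, 5.4]
grip_width: 0.0243
```

```bash
python3 - <<'E'
from h import *
show()
E
```

```text
t 4.62 pos [0.5158 0.1335 0.0961] yawx -2.5075 tilt [0.0017 0.0003] F [-0.32 -0.89  5.35] M [-0.154  0.333  0.016] w 0.0243 q [ 0.55  0.3  -0.19  0.   -1.08 -1.48]
```

Emit:
arm_command --plan '[[[0, 0, -0.5, 0, 0, 0, 0], [0, 0, -1.0, 0, 0, 0, 0], [0, 0, -2, 0, 0, 0, 0], [0, 0, -2.5, 0, 0, 0, 0], [0, 0, -2.5, 0, 0, 0, 0]]]'

```text
time_s: 5.03
tool_pos: [0.5143, 0.1332, 0.1807]
tool_rot: [0.978, -2.983, 0.0]
wrist_force: [-0.0, 0.5, -2.6]
grip_width: 0.0242
```

Emit:
arm_command --plan '[[[0, 0, -2.5, 0, 0, 0, 0], [0, 0, -1.5, 0, 0, 0, 0], [0, 0, -1, 0, 0, 0, 0], [0, 0, 0, 0, 0, 0, 0], [0, 0, 0, 0, 0, 0, 0]]]'

```text
time_s: 5.45
tool_pos: [0.5148, 0.1335, 0.2295]
tool_rot: [0.979, -2.984, -0.001]
wrist_force: [0.6, 0.2, -3.2]
grip_width: 0.0237
```

```bash
python3 - <<'E'
from h import *
show(); f=optics.grab_frame("wrist"); g=optics.grab_frame("scene")
cv2.imwrite("pics/held.png",np.hstack([f[150:420,130:430],cv2.resize(g[60:200,200:340],(270,270))])[:,:,::-1])
E
```

```text
t 5.45 pos [0.5148 0.1335 0.2295] yawx -2.5079 tilt [-0.001   0.0004] F [ 0.59  0.15 -3.18] M [ 0.085 -0.006 -0.015] w 0.0237 q [ 0.55  0.22  0.05 -0.   -1.41 -1.48]
```

View pics/held.png

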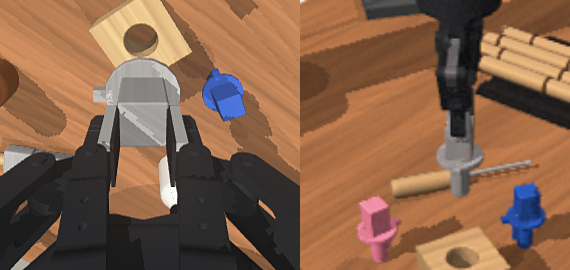

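The arbor is held square (3.2 N hanging), with the lug to the left at tool −y as expected. Carrying it to the hub.

Emit:
arm_command --plan '[[[1.24, -1.48, 0, 0, 0, 0, 0], [2.2, -2.7, 0, 0, 0, 0, 0], [2.2, -2.7, 0, 0, 0, 0, 0], [2.2, -2.7, 0, 0, 0, 0, 0], [2.2, -2.7, 0, 0, 0, 0, 0]]]'

```text
time_s: 5.97
tool_pos: [0.5059, -0.0264, 0.2286]
tool_rot: [0.979, -2.982, -0.001]
wrist_force: [1.3, 0.5, -3.2]
grip_width: 0.0239
```

Emit:
arm_command --plan '[[[2.2, -2.7, 0, 0, 0, 0, 0], [2.2, -2.7, 0, 0, 0, 0, 0], [2.2, -2.7, 0, 0, 0, 0, 0], [1.7, -2.3, 0, 0, 0, 0, 0], [0, 0, 0, 0, 0, -0.12, 0]]]'

```text
time_s: 6.38
tool_pos: [0.5004, -0.1622, 0.2284]
tool_rot: [1.148, -2.92, -0.0]
wrist_force: [0.3, 0.6, -2.4]
grip_width: 0.0237
```

Emit:
arm_command --plan '[[[0, 0, 0, 0, 0, 0, 0], [0, 0, 0, 0, 0, 0, 0], [0, 0, 0, 0, 0, 0, 0]]]'

```text
time_s: 6.63
tool_pos: [0.5015, -0.1573, 0.2294]
tool_rot: [1.153, -2.921, -0.001]
wrist_force: [0.2, 0.1, -2.7]
grip_width: 0.0243
```

```bash
python3 - <<'E'
from h import *
show(); print(delta([.5011,-.158,.2]))
f=optics.grab_frame("wrist"); p=optics.camera_params("wrist"); g=optics.grab_frame("scene")
cv2.imwrite("pics/over.png",np.hstack([cv2.resize(f[100:300,170:370],(400,400)),cv2.resize(g[190:290,110:210],(400,400))])[:,:,::-1])
print("bore px in scene crop",(proj("scene",[[.5,-.159,.115],[.5,-.159,.149]])-[110,190])*4)
E
```

```text
t 6.63 pos [ 0.5015 -0.1573  0.2294] yawx -2.39 tilt [-0.0014  0.0004] F [ 0.19  0.08 -2.69] M [ 0.064 -0.012  0.031] w 0.0243 q [-0.01  0.21  0.04 -0.   -1.4  -0.81]
[ 0.08 -0.03  2.94]
bore px in scene crop [[210.54133242 231.67453292]
 [192.73023668 179.29805274]]
```

View pics/over.png

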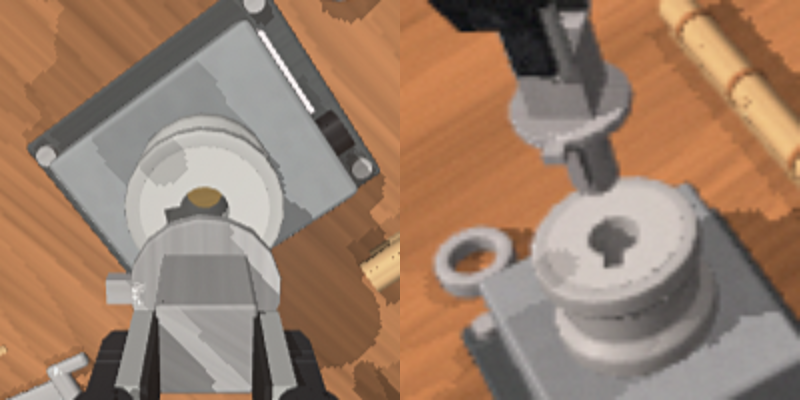

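The tip sits above the bore (crop (195,185) against the predicted (193,179)). Lowering gently.

Emit:
arm_command --plan '[[[0.08, 0, 1.5, 0, 0, 0, 0], [0, 0, 1.2, 0, 0, 0, 0], [0, 0, 0.4, 0, 0, 0, 0], [0, 0, 0.3, 0, 0, 0, 0], [0, 0, 0, 0, 0, 0, 0]]]'

```text
time_s: 7.15
tool_pos: [0.5011, -0.1581, 0.1959]
tool_rot: [1.156, -2.92, -0.0]
wrist_force: [0.8, 0.1, -2.8]
grip_width: 0.0237
```

Emit:
arm_command --plan '[[[0, 0, 0.3, 0, 0, 0, 0], [0, 0, 0.2, 0, 0, 0, 0], [0, 0, 0, 0, 0, 0, 0]]]'

```text
time_s: 7.4
tool_pos: [0.5012, -0.1584, 0.191]
tool_rot: [-1.156, 2.921, 0.0]
wrist_force: [0.9, 0.7, -3.2]
grip_width: 0.0238
```

```bash
python3 - <<'E'
from h import *
show()
E
```

```text
t 7.4 pos [ 0.5012 -0.1584  0.191 ] yawx -2.3879 tilt [0.     0.0001] F [ 0.93  0.7  -3.18] M [0.017 0.029 0.053] w 0.0238 q [-0.01  0.22 -0.04 -0.   -1.31 -0.81]
```

Emit:
arm_command --plan '[[[0, 0, 0.25, 0, 0, 0, 0], [0, 0, 0.25, 0, 0, 0, 0], [0, 0, 0, 0, 0, 0, 0]]]'

```text
time_s: 7.65
tool_pos: [0.5009, -0.1584, 0.1855]
tool_rot: [1.156, -2.921, -0.001]
wrist_force: [-0.1, 0.5, -2.4]
grip_width: 0.0242
```

Emit:
arm_command --plan '[[[0, 0, 0.2, 0, 0, 0, 0], [0, 0, 0.15, 0, 0, 0, 0], [0, 0, 0.1, 0, 0, 0, 0], [0, 0, 0, 0, 0, 0, 0]]]'

```text
time_s: 7.98
tool_pos: [0.501, -0.1585, 0.1813]
tool_rot: [1.156, -2.921, -0.0]
wrist_force: [-0.5, -0.6, -3.0]
grip_width: 0.0239
```

```bash
python3 - <<'E'
from h import *
show()
E
```

```text
t 7.98 pos [ 0.501  -0.1585  0.1813] yawx -2.3879 tilt [-0.0005  0.0001] F [-0.5  -0.62 -2.95] M [0.022 0.031 0.045] w 0.0239 q [-0.01  0.23 -0.06 -0.   -1.28 -0.81]
```

Pilot in with no side force. Now finding the stop at the key.

Emit:
arm_command --plan '[[[0, 0, 0.1, 0, 0, 0, 0], [0, 0, 0.1, 0, 0, 0, 0], [0, 0, 0, 0, 0, 0, 0]]]'

```text
time_s: 8.23
tool_pos: [0.5015, -0.1586, 0.1805]
tool_rot: [-1.156, 2.92, -0.001]
wrist_force: [-1.3, 0.8, 3.1]
grip_width: 0.0239
```

Emit:
arm_command --plan '[[[0, 0, 0.1, 0, 0, 0, 0], [0, 0, 0, 0, 0, 0, 0]]]'

```text
time_s: 8.4
tool_pos: [0.5017, -0.1586, 0.1802]
tool_rot: [-1.156, 2.919, -0.002]
wrist_force: [-3.2, 2.2, 8.2]
grip_width: 0.0239
```

Key is on the face (8 N). Turning towards the keyway under this push.

Emit:
arm_command --plan '[[[0, 0, 0, 0, 0, -0.04, 0], [0, 0, 0, 0, 0, -0.04, 0], [0, 0, 0, 0, 0, -0.04, 0], [0, 0, 0, 0, 0, 0, 0]]]'

```text
time_s: 8.73
tool_pos: [0.5013, -0.1585, 0.1792]
tool_rot: [-1.332, 2.844, -0.001]
wrist_force: [0.5, 0.4, -3.3]
grip_width: 0.0242
```

Emit:
arm_command --plan '[[[0, 0, 0, 0, 0, -0.03, 0], [0, 0, 0, 0, 0, -0.03, 0], [0, 0, 0, 0, 0, 0, 0]]]'

```text
time_s: 8.98
tool_pos: [0.501, -0.1584, 0.1779]
tool_rot: [1.414, -2.805, -0.001]
wrist_force: [-0.2, -0.2, -2.7]
grip_width: 0.024
```

```bash
python3 - <<'E'
from h import *
show()
E
```

```text
t 8.98 pos [ 0.501  -0.1584  0.1779] yawx -2.2076 tilt [-0.0008  0.0003] F [-0.19 -0.22 -2.7 ] M [0.    0.009 0.01 ] w 0.024 q [-0.01  0.23 -0.06 -0.   -1.28 -0.63]
```

It dropped in: the push vanished and z is below the stop. Continuing down in small steps.

Emit:
arm_command --plan '[[[0, 0, 0.15, 0, 0, 0, 0], [0, 0, 0.15, 0, 0, 0, 0], [0, 0, 0, 0, 0, 0, 0]]]'

```text
time_s: 9.23
tool_pos: [0.5009, -0.1584, 0.1749]
tool_rot: [1.412, -2.805, -0.001]
wrist_force: [-0.6, 0.5, -3.0]
grip_width: 0.0235
```

```bash
python3 - <<'E'
from h import *
show()
E
```

```text
t 9.23 pos [ 0.5009 -0.1584  0.1749] yawx -2.2087 tilt [-0.0011  0.0003] F [-0.55  0.46 -2.96] M [-0.038  0.013  0.021] w 0.0235 q [-0.01  0.23 -0.07 -0.   -1.27 -0.63]
```

Emit:
arm_command --plan '[[[0, 0, 0.3, 0, 0, 0, 0], [0, 0, 0.3, 0, 0, 0, 0], [0, 0, 0.3, 0, 0, 0, 0], [0, 0, 0.2, 0, 0, 0, 0], [0, 0, 0, 0, 0, 0, 0]]]'

```text
time_s: 9.65
tool_pos: [0.5008, -0.1584, 0.1639]
tool_rot: [1.413, -2.805, -0.001]
wrist_force: [0.1, -0.6, -3.0]
grip_width: 0.024
```

```bash
python3 - <<'E'
from h import *
show()
E
```

```text
t 9.65 pos [ 0.5008 -0.1584  0.1639] yawx -2.208 tilt [-0.0012  0.0003] F [ 0.07 -0.63 -2.96] M [-0.011 -0.037 -0.   ] w 0.024 q [-0.01  0.24 -0.09 -0.   -1.24 -0.63]
```

Emit:
arm_command --plan '[[[0, 0, 0.25, 0, 0, 0, 0], [0, 0, 0.25, 0, 0, 0, 0], [0, 0, 0.25, 0, 0, 0, 0], [0, 0, 0, 0, 0, 0, 0]]]' --force 90

```text
time_s: 9.98
tool_pos: [0.5017, -0.1587, 0.1579]
tool_rot: [-1.414, 2.804, -0.002]
wrist_force: [-0.7, 0.6, 5.4]
grip_width: 0.0228
```

Emit:
arm_command --plan '[[[0, 0, 0.2, 0, 0, 0, 0], [0, 0, 0.2, 0, 0, 0, 0], [0, 0, 0, 0, 0, 0, 0]]]'

```text
time_s: 10.23
tool_pos: [0.5019, -0.1588, 0.1543]
tool_rot: [-1.414, 2.804, -0.003]
wrist_force: [-1.9, 0.8, 6.9]
grip_width: 0.0225
```

Emit:
arm_command --plan '[[[0, 0, 0.1, 0, 0, 0, 0], [0, 0, 0, 0, 0, 0, 0]]]'

```text
time_s: 10.4
tool_pos: [0.5019, -0.1588, 0.1537]
tool_rot: [-1.414, 2.803, -0.003]
wrist_force: [-1.4, 1.0, 8.0]
grip_width: 0.0228
```

```bash
python3 - <<'E'
from h import *
show()
E
```

```text
t 10.4 pos [ 0.5019 -0.1588  0.1537] yawx -2.2073 tilt [ 0.0027 -0.0009] F [-1.41  1.05  8.03] M [ 0.496  0.722 -0.049] w 0.0228 q [-0.01  0.25 -0.11  0.   -1.21 -0.63]
```

Emit:
arm_command --plan '[[[0, 0, 0.15, 0, 0, 0, 0], [0, 0, 0.15, 0, 0, 0, 0], [0, 0, 0, 0, 0, 0, 0]]]'

```text
time_s: 10.65
tool_pos: [0.5022, -0.1587, 0.1512]
tool_rot: [-1.414, 2.802, -0.004]
wrist_force: [-2.4, 1.7, 9.6]
grip_width: 0.0234
```

Emit:
arm_command --plan '[[[0, 0, 0.15, 0, 0, 0, 0], [0, 0, 0, 0, 0, 0, 0], [0, 0, 0, 0, 0, 0, 0]]]'

```text
time_s: 10.9
tool_pos: [0.5024, -0.1588, 0.1511]
tool_rot: [-1.414, 2.801, -0.005]
wrist_force: [-4.5, 3.7, 17.3]
grip_width: 0.0225
```

Hard stop at TCP z = 0.151, which is the predicted home, with force rising on top of the spring. One small extra push for margin, then a check.

Emit:
arm_command --plan '[[[0, 0, 0.1, 0, 0, 0, 0], [0, 0, 0, 0, 0, 0, 0], [0, 0, 0, 0, 0, 0, 0], [0, 0, 0, 0, 0, 0, 0]]]'

```text
time_s: 11.23
tool_pos: [0.5024, -0.1589, 0.151]
tool_rot: [-1.414, 2.801, -0.006]
wrist_force: [-6.8, 3.9, 22.3]
grip_width: 0.0228
```

```bash
python3 - <<'E'
from h import *
show()
g=optics.grab_frame("scene"); f=optics.grab_frame("wrist")
cv2.imwrite("pics/home.png",np.hstack([cv2.resize(g[190:290,110:210],(400,400)),cv2.resize(f[100:300,170:370],(400,400))])[:,:,::-1]); show()
E
```

```text
t 11.23 pos [ 0.5024 -0.1589  0.151 ] yawx -2.2066 tilt [ 0.0055 -0.0018] F [-6.81  3.93 22.27] M [ 2.012  2.725 -0.04 ] w 0.0228 q [-0.01  0.25 -0.12  0.   -1.2  -0.63]
t 11.33 pos [ 0.5024 -0.1589  0.151 ] yawx -2.2066 tilt [ 0.0055 -0.0018] F [-6.84  4.35 23.32] M [1.961 2.629 0.01 ] w 0.023 q [-0.01  0.25 -0.12  0.   -1.2  -0.63]
```

View pics/home.png

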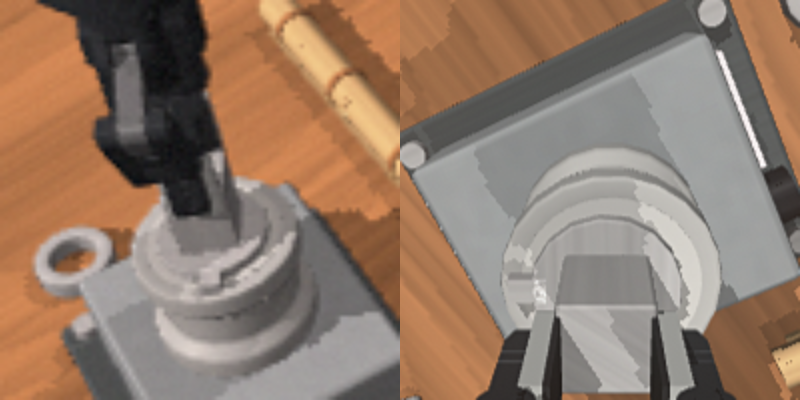

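The picture shows the collar flush on the hub face, with the lug over the keyway and the jaws still on the head. The force is steady at about 23 N, so I'm handing in.

```bash
python3 -c "
from h import *
workorder.finish_job(); show()"
```

```text
the job is handed in; nothing more can be done
the job is handed in; nothing more can be done
```

The arbor is in the polisher hub with its collar fully home. The gripper is still holding the square head at the 90 N grip setting and pressing down, so you can tighten the set screw.

- **Insertion:** I lifted the bare-steel arbor from the wooden stand, not the blue or pink look-alike, and lowered its pilot into the bore with almost no side force. I then turned it under a push of about 8 N until the key dropped into the keyway, and pressed on against the spring.
- **Last checks:** It came to a hard stop with the tool at z = 0.151 m, which is the height predicted for fully home. The wrist force was steady at about 23 N down, and the highest reading was 23 N vertical with about 8 N sideways. The last picture shows the collar flush on the hub and the lug over the keyway.
- **Small disagreements:**
  - The side force of about 8 N and a tool tilt of about 0.006 rad remain under the push.
  - The grip width read 23–24 mm on the 26 mm head.
  - The key dropped in at a slightly different angle from the −0.58 rad I measured in the picture; it ended at about −0.64.
- **Other items:** I kept clear of everything else on the bench and felt no contact with it. I did not take a final picture of the whole bench.

The job was handed in at about 11 s of the 64 s allowed. The state could not be read again after that.

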